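# Scan the label on the squat canister

### The arm

A 6-joint arm with a two-finger parallel gripper is mounted at the origin on the work surface. World frame = base frame: x ahead of the robot, y to its left, z up, the work surface at z = 0. Lengths are in m, angles in rad, forces in N, time in s.
With the tool pointing down it reaches from about 0.375 to 0.9 m from the base axis. Payload 3.1 kg.
Tool frame: the origin (TCP) lies between the finger pads; the fingertips stand 17 mm ahead of it and the grasp point (between the pads) lies 2 mm behind it; z points along the fingers, y is the line along which they close (so a half turn about z gives the same grasp; the last joint's range is limited). The gripper opens to 85 mm and grips with 20 to 120 N. Pads are 22 mm wide; open, the fingers measure 114 mm over their backs; the gripper's body (76 mm by 85 mm) begins 54 mm behind the grasp point. The pads swing forward as they close: fully open they stand 13 mm farther back than shut.
Start: joints at [1.153, 0.527, 1.433, -0, 1.181, -0.178], TCP at [0.148, 0.607, 0.248] pointing down, gripper open.
Joint ranges: [-3.08, 3.08], [-0.75, 2.2], [0.22, 2.44], [-1.43, 4.57], [0, 2.65], [-2.85, 2.85]. Speed limits (rad/s): [2.79, 2.79, 3.14, 3.14, 3.14, 3.14].

### API

Orientations are given as a unit quaternion [x, y, z, w].
In Python, from station import sense, vision, order gives the robot as it stands.
- The arm moves only by the shell command python3 -m crank 'ROWS' [OPENING] [FORCE]. ROWS is JSON, a list of rows, each an object with "dp": the shift along the world's x, y, z in units of 30 mm (1.0 is 30 mm), a list of three; "angular": the turn, a rotation vector about the world's x, y, z in degrees, a list of three. In form: [{"dp": [dx, dy, dz], "angular": [ax, ay, az]}, ...]. A call has 1 to 20 rows; each row shifts and turns the commanded pose from where the row before left it; what a row does not reach is not made up. A row lasts 1/10 s, in which the tool goes at most 50 mm and 8.59 degrees, less where a joint would pass 70% of its speed; a pose out of reach is approached as far as the arm can. A call is refused whole if a number of a shift passes 1 or a number of a turn 8.59, either way. A call with a gripper value outside its range is refused whole. OPENING is the closure, from 0 (fully open) to 1 (shut), set as the call begins (- or left out, the last holds). The fingers move at their own pace and stop on an object; FORCE is the grip in N (left out, the last holds). Time passes only in rows, so rows that do not move let the fingers close. It gives the time, the measured TCP pose, the force, the opening and the grip force at its end, in the units of the state.
- sense(): the state, without advancing time (a new reading comes with each control period).
- vision.snapshot(name): name is "scene" or "top" or "wrist"; returns a dict with "image" (400x640x3 uint8, blue, green, red), "range_z" (400x640 float32, m along the optical axis (not along the pixel's ray), 0 where there is no reading), "mtx" (3x3 intrinsics, pixels), "pose" (4x4, takes a point from camera to world coordinates); the wrist camera has in their place "mount" (4x4, takes a point from camera to tool coordinates, whose origin is the TCP and whose axes are the flange's). Camera axes: x right, y down, z forward; pixel columns grow to the right and rows downward; lengths in m; the calibration is good to about 2 mm. A picture is of the moment at which its call begins: read the wrist's pose just before it.
- order.sign_off(): hands the job in; it is judged then, once.
The state is a dict: "t": time; "q": joint angles; "qd": joint speeds; "tau": joint torques, N m; "tcp_pos": TCP position; "tool_rot": TCP orientation; "force": force on the tool from outside, world axes, zero at the start; "ft_torque": the same for the moment, N m; "finger_gap": opening from 0.0 (shut) to 1.0 (fully open); "gripper_force": force on a finger pad.
Only numpy, scipy, OpenCV 4.12 (cv2) and the standard library are available. Lean on these libraries where they do the work, as an engineer would, in place of code of your own. Each camera call takes 0.05 s, during which the arm holds its last target. There are 200 camera calls.

### The job

Pick up the handheld label scanner and aim its nose square-on at the middle of the barcode label on the side of the squat blue canister, from about 10 cm away, holding it steady there for two seconds. Then lay the scanner down flat in the middle of the black rubber mat and let go of it, without dropping it. Leave the canister and all the other things where they are.

Things in the scene. Friction and masses are not known exactly. Their poses are not given: they have to be found in the camera images.
- scanner: Handheld scanner lying flat, 160 mm long: grey handle (rear 120 mm, 32 mm wide, 30 mm high) and wider black head (front 40 mm, 50 mm wide, 32 mm high) with a glass window as its front face; 0.18 kg. Origin: middle of its length and width, on its underside (on the handle, 40 mm behind the head; grip across it here). x points forward out of the window, z up.
- scanner_nose (a point): Middle of the scanner's window, 80 mm ahead of the scanner's origin and 16 mm above its underside; same axes as the scanner. The beam leaves here along x.
- canister: Squat screw-top tin in blue enamel, upright, 90 mm in diameter, 93 mm high with its cap (95 mm wide). Origin: centre of its underside; x points out through the middle of the label, z up. A white paper strip, 20 mm wide, runs over the cap from its centre to the rim above the label and shows from above which way the label faces.
- label (a point): Middle of the white paper barcode label (48 mm high, about 56 mm round the curve) on the canister's side, 46 mm from the canister's axis and 40 mm above its underside; same axes as the canister, so x points straight out of the label.
- mat: Black rubber mat fixed on the plywood, 180 mm (x) by 200 mm (y), 5 mm thick. Origin: centre of its underside.
- mat_top (a point): Centre of the mat's upper face, 5 mm above the plywood.
- slide_rule: Bystander: white plastic slide rule, about 190 x 36 x 11 mm, lying flat. Origin: centre of its underside, x along its length.
- stapler: Bystander: grey steel stapler, 140 x 38 x 60 mm. Origin: centre of its underside, x along its length.
- eraser: Bystander: beige eraser, 62 x 26 x 14 mm. Origin: centre of its underside, x along its length.
- brass_lens: Bystander: round brass hand lens lying flat, 88 mm across, 9 mm thick, with a handle to 143 mm from its centre along -x. Origin: centre of the lens, on its underside.
- tall_tin: Bystander: plain steel tin, 68 mm in diameter, 130 mm high, without a label. Origin: centre of its underside.
- caliper: Bystander: steel caliper lying flat, 160 mm long, 8 mm thick. Origin: middle of its beam, on its underside, x along the beam.
Not all that is in view belongs to the job. There is more than one size of the canister; the job needs the larger. Leave any pink look-alike of the scanner alone.

How it is judged:
By the outcome, as a careful person would: the job done as asked, in the order asked, and still so for the second after the job is handed in, with the robot touching nothing.
It also fails if it takes over 45 s, if anything falls off the work surface, if the arm or the gripper's body presses on something with over 40 N, if the wrist force passes 120 N, or if a joint passes its speed limit or range.

## Working session

There is one attempt and no reset: what is moved stays moved. The work goes in short steps, Python scripts to look and compute and a shell command to move; the robot and the scene stay as the last step left them, time stands still between calls to the robot, and variables do not carry over. Pictures are saved under pics/ and viewed, at most 10 in all, crops included, and the job is handed in when it is done.

```bash
mkdir -p pics; ls
python3 - <<'E'
from station import sense, vision
import cv2,numpy as np
for n in ("top","scene"):
    s=vision.snapshot(n); np.savez(f"pics/{n}.npz",**s); cv2.imwrite(f"pics/{n}.png",s["image"]); print(n,s["mtx"].round(1).tolist(),s["pose"].round(3).tolist())
print(sense())
E
```

```text
pics
top [[452.2, 0.0, 318.1], [0.0, 452.2, 203.8], [0.0, 0.0, 1.0]] [[-0.009, -0.985, 0.174, 0.312], [-1.0, 0.007, -0.013, -0.019], [0.012, -0.174, -0.985, 1.259], [0.0, 0.0, 0.0, 1.0]]
scene [[415.7, 0.0, 317.8], [0.0, 415.7, 197.9], [0.0, 0.0, 1.0]] [[0.577, 0.493, -0.652, 1.258], [0.817, -0.35, 0.459, -0.541], [-0.002, -0.797, -0.604, 0.738], [0.0, 0.0, 0.0, 1.0]]
{'t': 0.1, 'q': array([ 1.15349002e+00,  5.28420964e-01,  1.43376129e+00, -8.43263962e-06,
        1.18143015e+00, -1.78468109e-01]), 'qd': array([ 0.00040979, -0.0006834 , -0.00361813,  0.0010731 ,  0.00063418,
       -0.00127482]), 'tau': array([-2.17345519e-04, -4.43303776e+01, -1.78587055e+01, -2.46091695e-04,
        3.85739986e-03, -5.06199029e-06]), 'tcp_pos': array([0.14756039, 0.60670007, 0.24740621]), 'tool_rot': array([ 1.19133809e-01,  9.92877694e-01, -9.66544972e-04, -2.92672596e-04]), 'force': array([-0.58023613,  0.83743327,  0.02867079]), 'ft_torque': array([-0.06232583, -0.00991681, -0.00725868]), 'gripper_force': 0.0, 'finger_gap': 1.0013277791741966}
```

View pics/top.png

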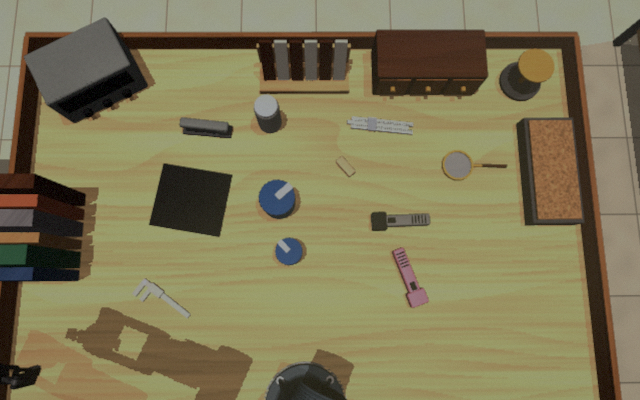

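View pics/scene.png

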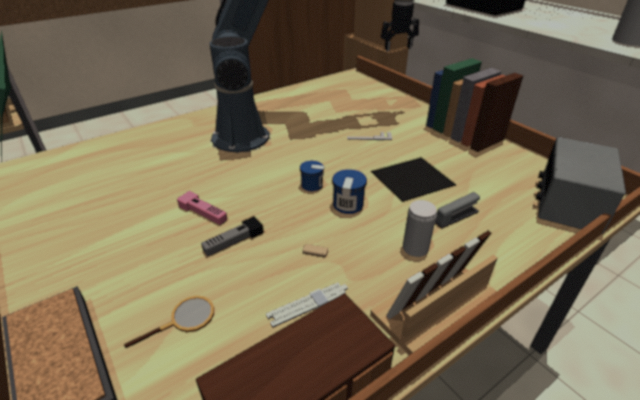

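The top view shows the large canister at (277,198) with its strip pointing up-right. The scanner lies at (400,221) with its head to the left (379,221), and the mat is at (192,200). The scene view shows the label at (347,198), the scanner at (233,236) and the mat at (413,178).

```bash
cat > h.py <<'E'
import numpy as np,cv2
def cloud(s,box,pose=None):
    x0,y0,x1,y1=box; P=s["pose"] if pose is None else pose
    v,u=np.mgrid[y0:y1,x0:x1]; z=s["range_z"][y0:y1,x0:x1].astype(float)
    c=np.stack([u,v,np.ones_like(u)],-1)@np.linalg.inv(s["mtx"]).T*z[...,None]
    w=c@P[:3,:3].T+P[:3,3]; hsv=cv2.cvtColor(s["image"],cv2.COLOR_BGR2HSV)[y0:y1,x0:x1]
    k=(z>0); return w[k],hsv[k].astype(int)
E
python3 - <<'E'
import numpy as np,cv2
from h import *
T=dict(np.load("pics/top.npz"));S=dict(np.load("pics/scene.npz"))
for n,s,b in(("top",T,(360,205,440,237)),("scene",S,(195,210,272,262))):
    w,h=cloud(s,b); print(n,"table z",np.median(w[w[:,2]<.012,2]))
    m=w[:,2]>.018;p=w[m]; hh=h[m]
    (c,sz,a)=cv2.minAreaRect(p[:,:2].astype(np.float32)); print("scanner",c,sz,a,"ztop",np.percentile(p[:,2],[50,95]))
    k=hh[:,2]<45; print(" dark mean",p[k].mean(0),"light",p[~k].mean(0))
for n,s,b in(("top",T,(255,175,302,222)),("scene",S,(325,165,372,217))):
    w,h=cloud(s,b); k=w[:,2]>.083;p=w[k];hh=h[k]
    c,r=cv2.minEnclosingCircle(p[:,:2].astype(np.float32)); print(n,"can",c,r,np.median(p[:,2]),end=' ')
    q=p[(hh[:,1]<100)&(hh[:,2]>90)]; d=q[:,:2]-c; 
    print("strip",len(q),q.mean(0),np.degrees(np.arctan2(*d.mean(0)[::-1])))
    if n=="scene":
        k=(w[:,2]>.018)&(w[:,2]<.064)&(h[:,1]<100)&(h[:,2]>70);q=w[k];print(" label",len(q),q.mean(0),q.min(0),q.max(0),np.degrees(np.arctan2(*(q[:,:2]-c).mean(0)[::-1])))
for n,s,b in(("top",T,(140,155,242,245)),("scene",S,(365,152,462,204))):
    w,h=cloud(s,b);k=(h[:,2]<45)&(w[:,2]<.02);p=w[k]
    mm=np.median(p,0);p=p[np.linalg.norm(p-mm,axis=1)<.15];print(n,"mat",cv2.minAreaRect(p[:,:2].astype(np.float32)),np.median(p[:,2]))
for nm,b in(("small",(270,232,307,270)),("tall",(250,90,285,135)),("stapler",(175,110,238,140)),("eraser",(330,150,360,180)),("rule",(340,110,418,137)),("pink",(385,240,435,310)),("lens",(435,145,510,183))):
    w,h=cloud(T,b);p=w[w[:,2]>.008];print(nm,p.min(0).round(3),p.max(0).round(3))
E
```

```text
top table z 0.0010610839721718612
scanner (0.4862125813961029, -0.26364263892173767) (0.05014343559741974, 0.1619884967803955) 4.367462635040283 ztop [0.03143994 0.03598513]
 dark mean [nan nan nan] light [ 0.48268636 -0.25478611  0.03120734]
scene table z 5.292304176995888e-05
scanner (0.4231735169887543, -0.26267996430397034) (0.16057923436164856, 0.16686318814754486) 87.28968048095703 ztop [0.02934445 0.03288704]
 dark mean [ 0.49164476 -0.21472401  0.02893456] light [ 0.46401981 -0.27719267  0.0279748 ]
top can (0.5376225113868713, 0.0728178322315216) 0.04919061064720154 0.09430670742624292 strip 213 [0.55639354 0.06009341 0.09471655] -34.132396470295895
scene can (0.5380328297615051, 0.07188493758440018) 0.050955913960933685 0.09276968781355005 strip 205 [0.53973998 0.06460969 0.09264796] -76.79437148506365
 label 145 [0.56226285 0.04532817 0.04277123] [0.51002259 0.02579899 0.0180022 ] [0.58194112 0.10562475 0.06363426] -47.62312430968529
top mat ((0.5486528873443604, 0.32200485467910767), (0.19761276245117188, 0.17614860832691193), 79.58855438232422) 0.006594556601659862
scene mat ((0.5527167916297913, 0.31431111693382263), (0.192399799823761, 0.1702253222465515), 79.22093200683594) 0.005203640256967346
small [0.363 0.008 0.008] [0.453 0.084 0.079]
tall [0.741 0.06  0.008] [0.87  0.14  0.137]
stapler [0.727 0.21  0.008] [0.812 0.369 0.066]
eraser [ 0.612 -0.142  0.008] [ 0.671 -0.088  0.023]
rule [ 0.738 -0.314  0.008] [ 0.809 -0.122  0.022]
pink [ 0.241 -0.349  0.008] [ 0.417 -0.238  0.04 ]
lens [ 0.6   -0.577  0.008] [ 0.699 -0.374  0.016]<stdin>:8: RuntimeWarning: Mean of empty slice.
  ret = um.true_divide(
```

```bash
R='{"dp":[1,-1,0],"angular":[0,0,-2.5]}'; python3 -m crank '[{"dp":[1,-1,0],"angular":[0,0,-2.5]},{"dp":[1,-1,0],"angular":[0,0,-2.5]},{"dp":[1,-1,0],"angular":[0,0,-2.5]},{"dp":[1,-1,0],"angular":[0,0,-2.5]},{"dp":[1,-1,0],"angular":[0,0,-2.5]},{"dp":[1,-1,0],"angular":[0,0,-2.5]},{"dp":[1,-1,0],"angular":[0,0,-2.5]},{"dp":[1,-1,0],"angular":[0,0,-2.5]},{"dp":[1,-1,0],"angular":[0,0,-2.5]},{"dp":[1,-1,0],"angular":[0,0,-2.5]},{"dp":[0,-1,0],"angular":[0,0,-2.5]},{"dp":[0,-1,0],"angular":[0,0,-2.5]},{"dp":[0,-1,0],"angular":[0,0,-2.5]},{"dp":[0,-1,0],"angular":[0,0,-2.5]},{"dp":[0,-1,0],"angular":[0,0,-2.5]},{"dp":[0,-1,0],"angular":[0,0,-2.5]},{"dp":[0,-1,0],"angular":[0,0,-2.5]},{"dp":[0,0,0],"angular":[0,0,0]}]'
cat >> h.py <<'E'
from scipy.spatial.transform import Rotation as R
def wrist(name):
    from station import sense,vision
    st=sense(); s=vision.snapshot("wrist"); T=np.eye(4);T[:3,:3]=R.from_quat(st["tool_rot"]).as_matrix();T[:3,3]=st["tcp_pos"]
    s["pose"]=T@s["mount"]; np.savez(f"pics/{name}.npz",**s); cv2.imwrite(f"pics/{name}.png",s["image"])
    M=T[:3,:3]; print(st["t"],st["tcp_pos"].round(4),"toolx yaw",np.degrees(np.arctan2(M[1,0],M[0,0])).round(2),"tilt",np.degrees(np.arccos(-M[2,2])).round(2),"gap",st["finger_gap"],"grip",st["gripper_force"],"F",st["force"].round(1)); return s
E
python3 -c "
from h import *
s=wrist('w1');print(s['mount'].round(3).tolist(),s['mtx'].tolist())"
```

```text
t: 1.9
tcp_pos: [0.4477, 0.0947, 0.2481]
tool_rot: [0.473, 0.881, -0.001, -0.0]
force: [0.1, 0.0, 0.5]
finger_gap: 1.001
gripper_force: 0.0
1.9 [0.4477 0.0947 0.2481] toolx yaw 123.57 tilt 0.07 gap 1.001201440396888 grip 0.0 F [0.1 0.  0.5]
[[0.001, -0.964, -0.267, 0.066], [1.0, 0.001, 0.001, 0.0], [-0.001, -0.267, 0.964, -0.126], [0.0, 0.0, 0.0, 1.0]] [[313.53022000426733, 0.0, 322.020314258034], [0.0, 313.53022000426733, 189.67344128458421], [0.0, 0.0, 1.0]]
```

View pics/w1.png

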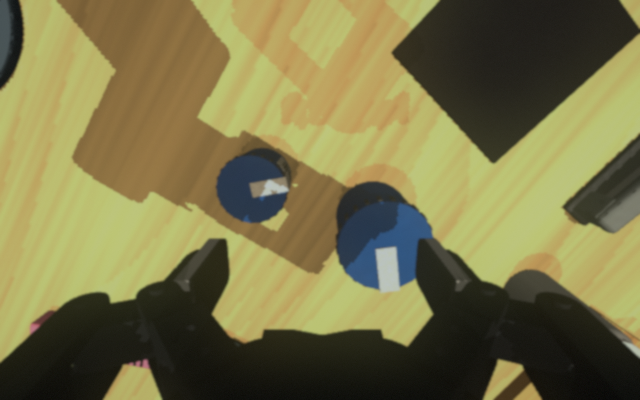

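The wrist picture shows the large canister's cap around (385,245), with its strip at (387,268). The small canister is at (253,187).

```bash
python3 -m crank '[{"dp":[0.5,-1,0],"angular":[0,0,-2.5]},{"dp":[0.5,-1,0],"angular":[0,0,-2.5]},{"dp":[0.2,-1,0],"angular":[0,0,-2.5]},{"dp":[0,-1,0],"angular":[0,0,-2.5]},{"dp":[0,-1,0],"angular":[0,0,-2.5]},{"dp":[0,-1,0],"angular":[0,0,-2.5]},{"dp":[0,-1,0],"angular":[0,0,-2.5]},{"dp":[0,-1,0],"angular":[0,0,-2.5]},{"dp":[0,-1,0],"angular":[0,0,-2.5]},{"dp":[0,-1,0],"angular":[0,0,-2.5]},{"dp":[0,-1,0],"angular":[0,0,-2.5]},{"dp":[0,-0.8,-1],"angular":[0,0,-2.5]},{"dp":[0,0,-1],"angular":[0,0,0]},{"dp":[0,0,0],"angular":[0,0,0]},{"dp":[0,0,0],"angular":[0,0,0]}]'
python3 - <<'E'
from h import *
s=wrist('w2')
w,h=cloud(s,(200,0,460,230)); print("table",np.median(w[w[:,2]<.012,2]))
k=(w[:,2]>.015)&(w[:,2]<.05)&(np.hypot(w[:,0]-.486,w[:,1]+.263)<.11);p=w[k]
c=cv2.minAreaRect(p[:,:2].astype(np.float32));print(c,np.percentile(p[:,2],[50,98]))
# centreline by slices in y, handle only
for y in np.arange(-.34,-.17,.015):
    q=p[(abs(p[:,1]-y)<.004)&(p[:,2]>.024)]
    if len(q)>5: print(round(y,3),q[:,0].min().round(4),q[:,0].max().round(4),((q[:,0].min()+q[:,0].max())/2).round(4),q[:,2].mean().round(3))
s=dict(np.load('pics/w1.npz'))
w,h=cloud(s,(320,190,440,300));k=w[:,2]>.083
print("x",w[:,0].min());p=w[k];hh=h[k];c,r=cv2.minEnclosingCircle(p[:,:2].astype(np.float32))
q=p[(hh[:,1]<90)&(hh[:,2]>110)];print("can",c,r,np.median(p[:,2]),"strip",len(q),q.mean(0),cv2.minAreaRect(q[:,:2].astype(np.float32)),np.degrees(np.arctan2(*(q[:,:2].mean(0)-c)[::-1])))
E
```

```text
t: 3.45
tcp_pos: [0.4839, -0.2555, 0.188]
tool_rot: [0.683, 0.731, 0.0, -0.001]
force: [-0.1, 0.6, 0.8]
finger_gap: 1.003
gripper_force: 0.0
3.45 [ 0.4839 -0.2555  0.188 ] toolx yaw 93.9 tilt 0.13 gap 1.002706750167676 grip 0.0 F [-0.1  0.6  0.8]
table 0.00037434194925373143
((0.4420716166496277, -0.24434563517570496), (0.12499933689832687, 0.129668191075325), 85.9084243774414) [0.03087699 0.03347306]
-0.31 0.4719 0.5025 0.4872 0.03
-0.295 0.4711 0.5024 0.4867 0.03
-0.28 0.3772 0.5015 0.4393 0.03
-0.265 0.3761 0.5012 0.4387 0.03
-0.25 0.3764 0.5009 0.4387 0.03
-0.235 0.4687 0.5004 0.4845 0.031
-0.22 0.4589 0.5089 0.4839 0.032
-0.205 0.4584 0.5084 0.4834 0.032
-0.19 0.4586 0.5071 0.4829 0.031
x 0.46709595972125606
can (0.5271778702735901, 0.0824996680021286) 0.0664065033197403 0.09371977186020891 strip 1096 [0.55406789 0.05391407 0.09433708] ((0.5373753309249878, 0.082404725253582), (0.07850059121847153, 0.11971497535705566), 15.640522003173828) -46.75066099412286
```

View pics/w2.png

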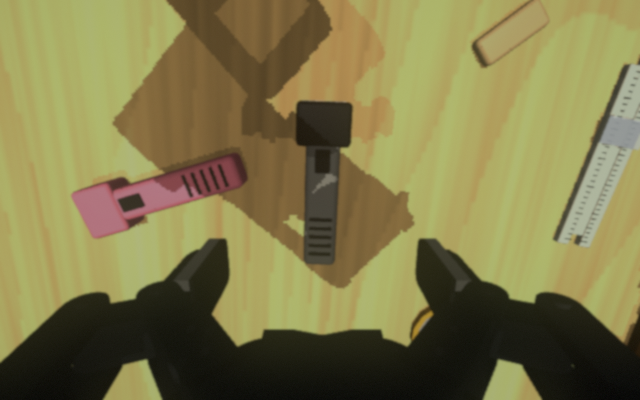

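The wrist view shows the scanner's head at (324,124) and its tail at (320,262). The pink look-alike's tail, at (240,170), is close to the left finger, so I'll partly close the fingers before descending.

Run:
```python
from h import *
s=dict(np.load('pics/w2.npz'))
w,h=cloud(s,(200,0,460,275));
p=w[(w[:,2]>.022)&(w[:,2]<.045)&(abs(w[:,0]-.485)<.035)&(abs(w[:,1]+.26)<.1)]
print("scanner",cv2.minAreaRect(p[:,:2].astype(np.float32)),p.min(0),p.max(0))
e=p[abs(p[:,0]-.485)<.008];print("ends",e[:,1].min(),e[:,1].max())
p=w[(w[:,2]>.015)&(w[:,2]<.05)&(w[:,0]<.45)&(abs(w[:,1]+.264)<.1)];print("pink",p[:,0].max(),p[p[:,0].argmax()])
s=dict(np.load('pics/w1.npz'))
w,h=cloud(s,(320,190,460,300));k=(w[:,2]>.088)&(w[:,2]<.1)&(np.hypot(w[:,0]-.538,w[:,1]-.073)<.056);p=w[k];hh=h[k]
c,r=cv2.minEnclosingCircle(p[:,:2].astype(np.float32))
q=p[(hh[:,1]<90)&(hh[:,2]>110)&(hh[:,2]<256)];d=q[:,:2]-q[:,:2].mean(0);ev=np.linalg.svd(d,full_matrices=False)[2][0]
print("can",c,r,"strip",len(q),q.mean(0),"pca",np.degrees(np.arctan2(ev[1],ev[0])),cv2.minAreaRect(q[:,:2].astype(np.float32)),"dir from c",np.degrees(np.arctan2(*(q[:,:2].mean(0)-c)[::-1])))
print(p.min(0),p.max(0))
s=dict(np.load('pics/top.npz'))
w,h=cloud(s,(255,175,302,222));k=w[:,2]>.088;p=w[k];hh=h[k];q=p[(hh[:,1]<100)&(hh[:,2]>90)];d=q[:,:2]-q[:,:2].mean(0);ev=np.linalg.svd(d,full_matrices=False)[2][0];print("top pca",np.degrees(np.arctan2(ev[1],ev[0])))
```

```text
scanner ((0.4854932725429535, -0.26626166701316833), (0.050035640597343445, 0.15929457545280457), 1.9652955532073975) [ 0.45836824 -0.34552311  0.0239654 ] [ 0.50889767 -0.18600704  0.0347066 ]
ends -0.34537190656055416 -0.1866772153948991
pink 0.4108532513795856 [ 0.41085325 -0.26532642  0.02201045]
can (0.5390617251396179, 0.07029736042022705) 0.049694329500198364 strip 1094 [0.55412366 0.05379184 0.09420275] pca -70.32467807281132 ((0.5556565523147583, 0.06475826352834702), (0.09650147706270218, 0.061913102865219116), 70.76246643066406) dir from c -47.618330959602254
[0.48979473 0.02224319 0.08804071] [0.58536886 0.1193853  0.09614914]
top pca -84.91460353870409
```

```bash
python3 -m crank '[{"dp":[0.05,-0.33,-0.5],"angular":[0,0,-1.9]},{"dp":[0,0,-1],"angular":[0,0,0]},{"dp":[0,0,-1],"angular":[0,0,0]},{"dp":[0,0,-1],"angular":[0,0,0]},{"dp":[0,0,-1],"angular":[0,0,0]},{"dp":[0,0,-0.6],"angular":[0,0,0]},{"dp":[0,0,-0.4],"angular":[0,0,0]},{"dp":[0,0,0],"angular":[0,0,0]},{"dp":[0,0,0],"angular":[0,0,0]}]' 0.3 45
python3 - <<'E'
from h import *
s=dict(np.load('pics/w1.npz'));im=s["image"]
x0,y0,x1,y1=360,235,412,300;hs=cv2.cvtColor(im,cv2.COLOR_BGR2HSV)[y0:y1,x0:x1].astype(int)
m=((hs[...,1]<60)&(hs[...,2]>120)).astype(np.uint8)
n,l,st,ce=cv2.connectedComponentsWithStats(m);i=1+st[1:,4].argmax();print(st[1:])
v,u=np.nonzero(l==i);rect=cv2.minAreaRect(np.c_[u+x0,v+y0].astype(np.float32));b=cv2.boxPoints(rect)
def proj(uv,z):
    r=np.c_[uv,np.ones(len(uv))]@np.linalg.inv(s["mtx"]).T@s["pose"][:3,:3].T;o=s["pose"][:3,3];return o+r*((z-o[2])/r[:,2])[:,None]
B=proj(b,.0935);print(b.round(1).tolist(),B.round(4).tolist(),"centre",B.mean(0))
for a in(0,1):
    e=B[(a+1)%4]-B[a];print("edge",np.linalg.norm(e),np.degrees(np.arctan2(e[1],e[0])))
C=np.array([.5382,.072]);print("dir",np.degrees(np.arctan2(*(B.mean(0)[:2]-C)[::-1])))
E
```

```text
t: 4.4
tcp_pos: [0.4859, -0.2672, 0.0239]
tool_rot: [0.695, 0.719, 0.0, 0.001]
force: [-0.5, 0.3, 0.0]
finger_gap: 0.696
gripper_force: 0.0
[[ 15  11  37  47 970]
 [  0  48   2   2   2]
 [  3  50   1   1   1]
 [  5  51   2   1   2]
 [  8  51   4   2   5]
 [ 13  53   2   1   2]]
[[372.5, 248.1999969482422], [406.8999938964844, 244.3000030517578], [411.8999938964844, 289.0], [377.3999938964844, 292.79998779296875]] [[0.5287, 0.0627, 0.0935], [0.5543, 0.0847, 0.0935], [0.589, 0.0482, 0.0935], [0.5624, 0.0251, 0.0935]] centre [0.55860222 0.05516408 0.0935    ]
edge 0.03369938076322024 40.60670894728731
edge 0.050333750732344626 -46.48548477613287
dir -39.529469018563326
```

```bash
python3 -m crank '[{"dp":[0,0,0],"angular":[0,0,0]},{"dp":[0,0,0],"angular":[0,0,0]},{"dp":[0,0,0],"angular":[0,0,0]},{"dp":[0,0,0],"angular":[0,0,0]},{"dp":[0,0,0],"angular":[0,0,0]},{"dp":[0,0,0.5],"angular":[0,0,0]},{"dp":[0,0,1],"angular":[0,0,0]},{"dp":[0,0,1],"angular":[0,0,0]},{"dp":[0,0,0],"angular":[0,0,0]}]' 1 45
python3 - <<'E'
from h import *
s=dict(np.load('pics/w1.npz'));hs=cv2.cvtColor(s["image"],cv2.COLOR_BGR2HSV).astype(int)
for r in (250,260,270,280,288): print(r,[(int(a),int(b)) for a,b in hs[r,370:412:3,1:]])
def proj(uv,z):
    r=np.c_[uv,np.ones(len(uv))]@np.linalg.inv(s["mtx"]).T@s["pose"][:3,:3].T;o=s["pose"][:3,3];return o+r*((z-o[2])/r[:,2])[:,None]
L=[];Rr=[]
for r in range(253,285):
    m=(hs[r,:,1]<75)&(hs[r,:,2]>110); u=384 
    if not m[u]: continue
    a=u
    while m[a]:a-=1
    b=u
    while m[b]:b+=1
    L.append((a+.5,r));Rr.append((b-.5,r))
L,Rr=map(np.array,(L,Rr));print(L[::6].tolist(),Rr[::6].tolist())
for e in(L,Rr):
    P=proj(e,.0935)[:,:2];vx,vy,x,y=cv2.fitLine(P.astype(np.float32),cv2.DIST_HUBER,0,.001,.001).ravel();print(np.degrees(np.arctan2(vy,vx)),x,y)
E
```

```text
t: 5.3
tcp_pos: [0.4875, -0.2683, 0.1026]
tool_rot: [0.695, 0.719, 0.0, 0.004]
force: [0.5, 0.3, -2.0]
finger_gap: 0.367
gripper_force: 46.5
250 [(155, 127), (144, 126), (14, 165), (12, 189), (17, 192), (12, 193), (11, 194), (12, 194), (11, 191), (94, 139), (156, 129), (155, 128), (155, 127), (153, 128)]
260 [(153, 127), (153, 128), (44, 145), (13, 194), (11, 194), (12, 195), (12, 195), (12, 194), (12, 194), (46, 149), (155, 127), (156, 126), (155, 127), (157, 127)]
270 [(147, 123), (150, 124), (102, 127), (12, 187), (12, 195), (16, 194), (12, 195), (12, 195), (13, 194), (20, 166), (145, 125), (153, 125), (153, 125), (152, 126)]
280 [(146, 126), (145, 125), (138, 124), (14, 162), (10, 195), (12, 195), (12, 195), (10, 195), (10, 195), (14, 187), (120, 132), (151, 125), (150, 124), (129, 123)]
288 [(80, 170), (54, 147), (38, 114), (16, 144), (16, 195), (12, 195), (17, 195), (13, 195), (20, 195), (16, 194), (73, 184), (107, 186), (104, 187), (101, 186)]
[[374.5, 253.0], [375.5, 259.0], [375.5, 265.0], [376.5, 271.0], [377.5, 277.0], [377.5, 283.0]] [[396.5, 253.0], [397.5, 259.0], [397.5, 265.0], [398.5, 271.0], [398.5, 277.0], [399.5, 283.0]]
-48.31369 0.5482251 0.04301918
-47.80576 0.56264365 0.05957641
```

```bash
python3 -m crank '[{"dp":[0.5,0.4,0],"angular":[0,0,3]},{"dp":[0.95,0.8,0],"angular":[0,0,5.6]},{"dp":[0.95,0.8,0],"angular":[0,0,5.6]},{"dp":[0.95,0.8,0],"angular":[0,0,5.6]},{"dp":[0.95,0.8,0],"angular":[0,0,5.6]},{"dp":[0.95,0.8,0],"angular":[0,0,5.6]},{"dp":[0.95,0.8,0],"angular":[0,0,5.6]},{"dp":[0.5,0.4,0],"angular":[0,0,3.2]},{"dp":[0,0,-0.6],"angular":[0,0,0]},{"dp":[0,0,0],"angular":[0,0,0]},{"dp":[0,0,0],"angular":[0,0,0]},{"dp":[0,0,0],"angular":[0,0,0]}]'
cat > pose.py <<'E'
from h import *
import sys
s=wrist(sys.argv[1]); from station import sense
st=sense(); yaw=float(sys.argv[2])
a=np.radians(yaw); ex=np.array([np.cos(a),np.sin(a)]);ey=np.array([-ex[1],ex[0]])
w,h=cloud(s,(200,0,460,330)); d=w[:,:2]-st["tcp_pos"][:2]; X=d@ex;Y=d@ey;Z=w[:,2]
zt=st["tcp_pos"][2]
k=(abs(Z-zt-.006)<.014)&(abs(Y)<.04)&(X>.015)&(X<.12)
p=np.c_[X,Y,Z][k]; 
hd=p[p[:,0]>.042]; hn=p[(p[:,0]<.036)]
print("front X",np.percentile(hd[:,0],99.5),"rect",cv2.minAreaRect(hd[:,:2].astype(np.float32)))
for x in np.arange(.02,.085,.006):
    q=p[abs(p[:,0]-x)<.003]
    if len(q)>5:
        t=q[q[:,2]>np.percentile(q[:,2],90)-.006];print(x.round(3),"mid",((t[:,1].min()+t[:,1].max())/2).round(4),"w",np.ptp(t[:,1]).round(4),"z",np.median(t[:,2]).round(4))
E
python3 pose.py w3 131.9
```

```text
t: 6.5
tcp_pos: [0.6859, -0.0992, 0.0805]
tool_rot: [0.409, 0.912, -0.0, -0.0]
force: [0.4, -0.7, -2.4]
finger_gap: 0.364
gripper_force: 46.3
6.5 [ 0.6859 -0.0992  0.0805] toolx yaw 131.67 tilt 0.02 gap 0.3636371343776519 grip 46.28272891044617 F [ 0.4 -0.7 -2.4]
front X 0.08025285760316038 rect ((0.061192579567432404, -0.00021755322813987732), (0.05040999874472618, 0.03848375007510185), 89.7821273803711)
0.02 mid -0.0005 w 0.031 z 0.0869
0.026 mid -0.0002 w 0.0307 z 0.0868
0.032 mid -0.0002 w 0.031 z 0.087
0.038 mid -0.0001 w 0.0448 z 0.0863
0.044 mid -0.0003 w 0.0499 z 0.0879
0.05 mid -0.0002 w 0.0501 z 0.0882
0.056 mid -0.0003 w 0.0502 z 0.0882
0.062 mid -0.0003 w 0.0499 z 0.0882
0.068 mid -0.0004 w 0.0499 z 0.0882
0.074 mid -0.0005 w 0.05 z 0.0881
0.08 mid -0.0002 w 0.0478 z 0.0869
```

View pics/w3.png

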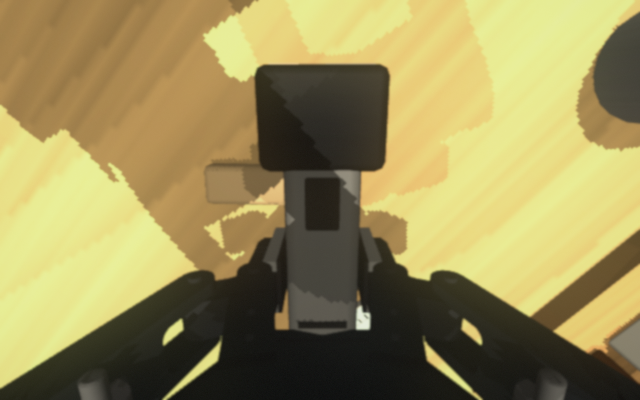

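The head is at (322,118), centred between the pads, level and at yaw 131.9°. The eraser at (243,184) is below and clear.

```bash
python3 -m crank '[{"dp":[0.05,0.05,-0.5],"angular":[0,0,0]},{"dp":[0.04,0.04,-0.57],"angular":[0,0,0]},{"dp":[0,0,0],"angular":[0,0,0]},{"dp":[0,0,0],"angular":[0,0,0]},{"dp":[0,0,0],"angular":[0,0,0]}]'
python3 pose.py w4 131.9 | head -3
python3 - <<'E'
from h import *
from station import vision
s=vision.snapshot("scene");cv2.imwrite("pics/s2.png",cv2.resize(s["image"][120:290,220:440],None,fx=3,fy=3))
w,h=cloud(s,(325,165,372,217))
k=(w[:,2]>.086)&(np.hypot(w[:,0]-.538,w[:,1]-.072)<.055);c,r=cv2.minEnclosingCircle(w[k][:,:2].astype(np.float32));print(c,r)
E
```

```text
t: 7.05
tcp_pos: [0.6891, -0.096, 0.0481]
tool_rot: [0.409, 0.913, -0.0, 0.0]
force: [-0.2, 0.4, -1.8]
finger_gap: 0.365
gripper_force: 46.3
7.05 [ 0.6891 -0.096   0.0481] toolx yaw 131.72 tilt 0.01 gap 0.3654376467366274 grip 46.28299355506897 F [-0.2  0.4 -1.8]
front X 0.0802260167977666 rect ((0.06118537113070488, -0.00022389180958271027), (0.050364188849925995, 0.03845922276377678), 89.88923645019531)
0.02 mid -0.0002 w 0.0306 z 0.0545
(0.5452379584312439, 0.08083003759384155) 0.045813437551259995
```

View pics/s2.png

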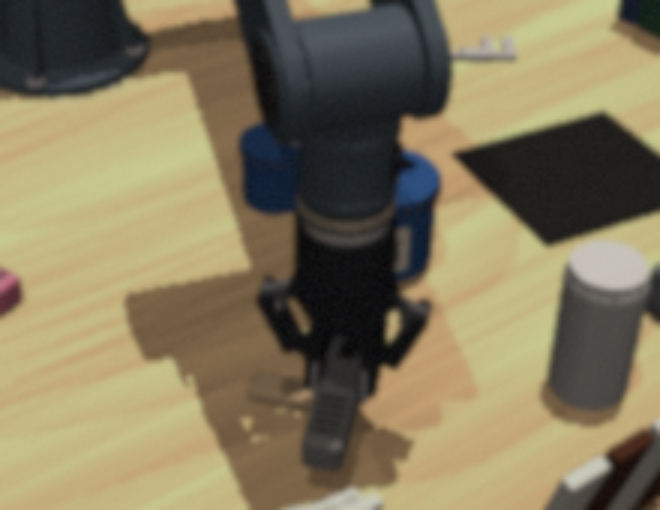

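The canister is partly hidden behind the wrist, but the numbers agree: nose to label 0.100 m, direction 132.2° against a yaw of 131.9°. I'll hold here, then lift and carry.

```bash
python3 -m crank '[{"dp":[0,0,0],"angular":[0,0,0]},{"dp":[0,0,0],"angular":[0,0,0]},{"dp":[0,0,0],"angular":[0,0,0]},{"dp":[0,0,0],"angular":[0,0,0]},{"dp":[0,0,0],"angular":[0,0,0]},{"dp":[0,0,0],"angular":[0,0,0]},{"dp":[0,0,0],"angular":[0,0,0]},{"dp":[0,0,0],"angular":[0,0,0]},{"dp":[0,0,0],"angular":[0,0,0]},{"dp":[0,0,0],"angular":[0,0,0]},{"dp":[0,0,0],"angular":[0,0,0]},{"dp":[0,0,0],"angular":[0,0,0]},{"dp":[0,0,0],"angular":[0,0,0]},{"dp":[0,0,0],"angular":[0,0,0]},{"dp":[0,0,0],"angular":[0,0,0]},{"dp":[0,0,0],"angular":[0,0,0]},{"dp":[0,0,0],"angular":[0,0,0]},{"dp":[0,0,0],"angular":[0,0,0]},{"dp":[0,0,0],"angular":[0,0,0]},{"dp":[0,0,0],"angular":[0,0,0]}]'
python3 -m crank '[{"dp":[0,0,0],"angular":[0,0,0]},{"dp":[0,0,0],"angular":[0,0,0]},{"dp":[0,0,0],"angular":[0,0,0]},{"dp":[0,0,0],"angular":[0,0,0]},{"dp":[0,0,0],"angular":[0,0,0]},{"dp":[0,0,0.5],"angular":[0,0,0]},{"dp":[0,0,1],"angular":[0,0,0]},{"dp":[0,0,1],"angular":[0,0,0]},{"dp":[0,0,1],"angular":[0,0,0]},{"dp":[0,0,1],"angular":[0,0,0]},{"dp":[0,0,1],"angular":[0,0,0]},{"dp":[0,0,0.5],"angular":[0,0,0]},{"dp":[0,0,0],"angular":[0,0,0]}]'
```

```text
t: 9.15
tcp_pos: [0.689, -0.096, 0.0482]
tool_rot: [0.409, 0.913, -0.0, -0.0]
force: [0.4, 0.3, -2.1]
finger_gap: 0.36
gripper_force: 46.3
t: 10.45
tcp_pos: [0.6906, -0.0964, 0.2321]
tool_rot: [0.409, 0.913, 0.0, 0.003]
force: [-0.2, -0.1, -2.0]
finger_gap: 0.368
gripper_force: 46.3
```

```bash
python3 -m crank '[{"dp":[-0.2,0.5,0],"angular":[0,0,-2]},{"dp":[-0.33,1,0],"angular":[0,0,-3.8]},{"dp":[-0.33,1,0],"angular":[0,0,-3.8]},{"dp":[-0.33,1,0],"angular":[0,0,-3.8]},{"dp":[-0.33,1,0],"angular":[0,0,-3.8]},{"dp":[-0.33,1,0],"angular":[0,0,-3.8]},{"dp":[-0.33,1,0],"angular":[0,0,-3.8]},{"dp":[-0.33,1,0],"angular":[0,0,-3.8]},{"dp":[-0.33,1,0],"angular":[0,0,-3.8]},{"dp":[-0.33,1,0],"angular":[0,0,-3.8]},{"dp":[-0.33,1,0],"angular":[0,0,-3.8]},{"dp":[-0.33,1,0],"angular":[0,0,-3.8]},{"dp":[-0.33,1,0],"angular":[0,0,-3.8]},{"dp":[-0.33,1,0],"angular":[0,0,-3.8]},{"dp":[-0.15,0.3,0],"angular":[0,0,-0.9]},{"dp":[0,0,0],"angular":[0,0,0]},{"dp":[0,0,0],"angular":[0,0,0]},{"dp":[0,0,0],"angular":[0,0,0]}]'
python3 - <<'E'
from h import *
s=wrist('w5')
w,h=cloud(s,(0,0,640,300));k=(h[:,2]<60)&(w[:,2]<.015)&(w[:,2]>-.01)&(np.hypot(w[:,0]-.55,w[:,1]-.32)<.15)
p=w[k];print(len(p),cv2.minAreaRect(p[:,:2].astype(np.float32)),np.median(p[:,2]))
E
```

```text
t: 12.25
tcp_pos: [0.5499, 0.317, 0.2274]
tool_rot: [0.77, 0.639, -0.001, -0.0]
force: [0.6, 0.4, -1.3]
finger_gap: 0.362
gripper_force: 46.3
12.25 [0.5499 0.317  0.2274] toolx yaw 79.37 tilt 0.09 gap 0.3624603475886431 grip 46.322150230407715 F [ 0.6  0.4 -1.3]
2704 ((0.5534505248069763, 0.29266875982284546), (0.1630793809890747, 0.17289668321609497), 73.94209289550781) 0.0053386041205088774
```

View pics/w5.png

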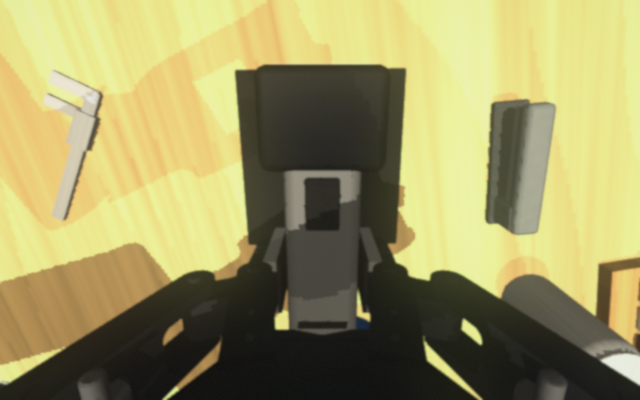

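The mat shows behind the scanner, with far corners at about (236,70) and (405,68), and side edges running down to (247,242) and (396,242).

Run:
```python
from h import *
s=dict(np.load('pics/w5.npz'))
uv=np.array([(236,70),(405.5,68.5),(247,242),(396.5,242)],float)
r=np.c_[uv,np.ones(4)]@np.linalg.inv(s["mtx"]).T@s["pose"][:3,:3].T;o=s["pose"][:3,3];P=(o+r*((.005-o[2])/r[:,2])[:,None])[:,:2]
print(P.round(4).tolist())
for a,b in((0,1),(2,0),(3,1)):
    e=P[b]-P[a];print(np.linalg.norm(e),np.degrees(np.arctan2(e[1],e[0])))
a=np.radians(79.5);print("centre from far edge",(P[0]+P[1])/2-.1*np.array([np.cos(a),np.sin(a)]))
```

```text
[[0.4814, 0.4308], [0.6553, 0.3999], [0.4447, 0.2392], [0.6223, 0.2061]]
0.17662294965753447 -10.088166456734655
0.19512647699765345 79.14113382014466
0.19661106921337457 80.34149304171734
centre from far edge [0.55014224 0.31702554]
```

```bash
python3 -m crank '[{"dp":[0.03,0.03,-0.5],"angular":[0,0,0]},{"dp":[0,0,-1],"angular":[0,0,0]},{"dp":[0,0,-1],"angular":[0,0,0]},{"dp":[0,0,-1],"angular":[0,0,0]},{"dp":[0,0,-1],"angular":[0,0,0]},{"dp":[0,0,-1],"angular":[0,0,0]},{"dp":[0,0,-0.5],"angular":[0,0,0]},{"dp":[0,0,-0.3],"angular":[0,0,0]},{"dp":[0,0,-0.2],"angular":[0,0,0]},{"dp":[0,0,0],"angular":[0,0,0]},{"dp":[0,0,0],"angular":[0,0,0]},{"dp":[0,0,0],"angular":[0,0,0]}]'; python3 pose.py w6 79.4|tail -4
```

```text
t: 13.5
tcp_pos: [0.5515, 0.3193, 0.0345]
tool_rot: [0.769, 0.639, 0.001, 0.0]
force: [-0.4, 0.3, -2.0]
finger_gap: 0.363
gripper_force: 46.3
0.062 mid -0.0017 w 0.0501 z 0.0423
0.068 mid -0.0016 w 0.0501 z 0.0423
0.074 mid -0.0015 w 0.0502 z 0.0423
0.08 mid -0.0016 w 0.0483 z 0.0412
```

```bash
python3 -m crank '[{"dp":[0,0,-0.1],"angular":[0,0,0]},{"dp":[0,0,-0.04],"angular":[0,0,0]},{"dp":[0,0,0],"angular":[0,0,0]},{"dp":[0,0,0],"angular":[0,0,0]}]'; python3 -m crank '[{"dp":[0,0,-0.025],"angular":[0,0,0]},{"dp":[0,0,0],"angular":[0,0,0]},{"dp":[0,0,0],"angular":[0,0,0]}]'
```

```text
t: 13.95
tcp_pos: [0.5509, 0.3191, 0.0297]
tool_rot: [0.769, 0.639, 0.0, 0.0]
force: [-2.0, -0.7, 4.2]
finger_gap: 0.364
gripper_force: 46.9
t: 14.25
tcp_pos: [0.5509, 0.3191, 0.0297]
tool_rot: [0.769, 0.639, 0.0, 0.0]
force: [-1.0, -0.8, 7.7]
finger_gap: 0.365
gripper_force: 47.6
```

The scanner is on the mat (upward force 7.7 N), so I'll release and retreat upward.

```bash
python3 -m crank '[{"dp":[0,0,0],"angular":[0,0,0]},{"dp":[0,0,0],"angular":[0,0,0]},{"dp":[0,0,0],"angular":[0,0,0]},{"dp":[0,0,0],"angular":[0,0,0]},{"dp":[0,0,0],"angular":[0,0,0]},{"dp":[0,0,0],"angular":[0,0,0]},{"dp":[0,0,0.3],"angular":[0,0,0]},{"dp":[0,0,1],"angular":[0,0,0]},{"dp":[0,0,1],"angular":[0,0,0]},{"dp":[0,0,1],"angular":[0,0,0]},{"dp":[0,0,1],"angular":[0,0,0]},{"dp":[0,0,1],"angular":[0,0,0]},{"dp":[0,0,1],"angular":[0,0,0]},{"dp":[-0.5,-0.5,0],"angular":[0,0,0]},{"dp":[-0.5,-0.5,0],"angular":[0,0,0]},{"dp":[0,0,0],"angular":[0,0,0]},{"dp":[0,0,0],"angular":[0,0,0]},{"dp":[0,0,0],"angular":[0,0,0]}]' 0.1
python3 -c "
from h import *
wrist('w7')"
```

```text
t: 16.05
tcp_pos: [0.5216, 0.2895, 0.2176]
tool_rot: [0.769, 0.639, 0.001, 0.0]
force: [0.7, -1.0, -0.3]
finger_gap: 0.898
gripper_force: 0.0
16.05 [0.5216 0.2895 0.2176] toolx yaw 79.42 tilt 0.1 gap 0.8979071512332207 grip 0.0 F [ 0.7 -1.  -0.3]
```

View pics/w7.png

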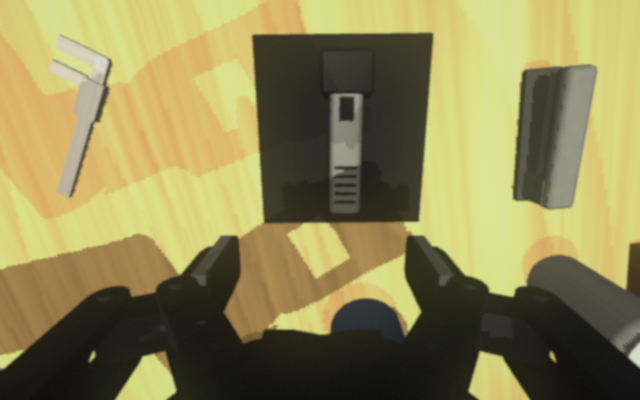

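The scanner lies flat and centred on the mat: its outline spans rows 52–213 around column 345, inside the mat's 34–221. The gripper is clear.

```bash
python3 -c "
from station import order
print(order.sign_off())"
```

```text
the job is handed in; nothing more can be done
None
```

The scanner was aimed at the large canister's label from about 10 cm and held for over two seconds, then laid flat in the middle of the mat and released. I handed the job in at about 16 s; the sign-off returned no verdict.

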